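# Shut and key-lock the shielded enclosure

## Task

Fold the open cover of the grey metal enclosure fully shut. Then take the T-handle key from its stand, use it to turn the lock at the bottom of the cover's collar clockwise as far as it goes, and put the key back upright, fully down in its stand.

Things in the scene. Friction and masses are not known exactly. Their poses are not given: they have to be found in the camera images.
- enclosure: Open-topped grey metal box, 150 (x) x 200 (y) x 70 mm high, fixed. Origin: centre of its underside; +x points to the hinge side (away from the robot, within 0.4 rad), y along the hinge, z up. Hinge line: along y at x = +75, z = 70 mm. To its left, towards the key stand, a test fixture (base at 0.51, -0.17 m) stands with its lid raised to z = 215 mm: carry things over it.
- cover (a joint): Stiff friction hinge of the plain aluminium cover: 0 = shut, lying on the box; grows as it opens; starts about upright (1.57). It stays where it is left; about 5 N at the free edge moves it. The plate is 152 mm from hinge to free edge, 204 mm wide, 10 mm thick; its inner face lies in the hinge line's plane, so when shut it spans z = 70 to 80 mm.
- cover_edge (a point): Middle of the free edge of the cover, on its outer face, 150 mm from the hinge line.
- lock (a joint): Quarter-turn lock at the bottom of the collar's bore, too deep for fingers. It grows as it turns clockwise (seen from above with the cover shut) from 0 (open) to a stop at 1.57 rad (locked). Light friction (0.06 Nm); it stays where it is left.
- lock_bar (a point): Centre of the lock at the foot of its drive bar, 26 mm below the collar's mouth (cover shut: z = 84 mm). The bar is an upstanding blade 16 mm long, 4 mm thick, 14 mm high with a rounded crest. At lock angle 0 it lies along the enclosure's y, at 1.57 along its x. The point turns with the lock; its y runs along the bar.
- key: Loose T-handle key, 113 mm high, 0.09 kg, upright in the stand. Origin: centre of its lower end (tip); z up, y along the T bar. The black T bar is 84 (y) x 12 (x) x 16 mm high, centred 105 mm above the tip. Below is a 12 mm shank; the lowest 46 mm is a round steel socket, 18 mm wide.
- key_tip (a point): Centre of the key's lower end. A slot 7 mm wide and 16 mm deep crosses the tip parallel to the T bar; it goes over the lock's drive bar. Fully seated on the lock, this point is at point lock_bar.
- key_stand: Fixed stand: a grey block 70 x 70 mm on a 90 x 90 mm dark plate, top at z = 55 mm, with an upright round bore 22 mm wide and 45 mm deep. Origin: centre of its underside, under the bore.
- stand_floor (a point): Centre of the bore's floor, 10 mm above the bench; the key's tip stands here.
- collar_mouth (a point): Centre of the mouth of the dark steel collar that stands from the cover's outer face (top when shut, away from the robot when upright): 33 mm outside, 23 mm bore, 30 mm high, on the cover's middle line, 112 mm from the hinge line. With the cover shut: x = -37, y = 0, z = 110 mm in the enclosure's frame.
There are look-alikes about, which are no part of the job. What is shaped like the key but white is not meant.

How it is judged (in metres and radians):
On the way, in this order (a step that is already met when the one before it is completed fails the run):
1. the cover is shut (value of joint cover below 0.04 rad), for 0.2 s.
2. the key is seated on the lock's drive bar, before the lock is turned (distance between key_tip and lock_bar below 0.006 m and value of joint cover below 0.04 rad and value of joint lock below 0.9 rad), for 0.1 s.
3. the lock is turned to locked with the key in it (value of joint lock above 1.4 rad and distance between key_tip and lock_bar below 0.012 m and value of joint cover below 0.04 rad), for 0.1 s.
At the end, for the whole second after the job is handed in: The cover is shut (joint under 0.04 rad), the lock is turned to its stop (over 1.4 rad), and the key stands at rest in its stand: tip within 6 mm of the bore's centre and less than 6 mm above its floor, leaning less than 0.15 rad (value of joint cover below 0.04 rad and value of joint lock above 1.4 rad and horizontal distance between key_tip and stand_floor below 0.006 m and height (world z) of key_tip below 0.016 m and angle between key's own z axis and vertical below 0.15 rad and linear speed of key below 0.02 m/s); the robot touches nothing.
It also fails if it takes over 72 s, if anything falls off the work surface, if the arm or the gripper's body presses on something with over 40 N, if the wrist force passes 120 N, or if a joint passes its speed limit or range.

## Robot

A 7-joint arm with a two-finger parallel gripper is mounted at the origin on a cart in front of the work surface, level with it; the furniture and walls round the work are solid. World frame = base frame: x ahead of the robot, y to its left, z up, the work surface at z = 0. Lengths are in mm, angles in rad, forces in N, time in s.
With the tool pointing down it reaches from about 350 to 900 mm from the base axis. Payload 8.1 kg.
Tool frame: the origin (TCP) lies at the very end of the fingers, on their centre line; the grasp point (between the pads) lies 19 mm behind it (r.grasp_offset is the distance from the TCP to the grasp point, in mm); z points along the fingers, y is the line along which they close (so a half turn about z gives the same grasp; the last joint's range is limited). The gripper opens to 92 mm and grips with 3 to 60 N. Pads are 19 mm wide; open, the fingers measure 130 mm over their backs; the gripper's body (75 mm by 190 mm) begins 47 mm behind the grasp point.
Start: joints at [-1.209, 0.434, 0.025, 1.573, -0.012, 1.134, -0.075], TCP at [280.18, 558.695, 226.742] pointing down, gripper open.
Joint ranges: [-2.62, 2.62], [-0.44, 2.09], [-1.27, 1.32], [0.08, 2.57], [-1.32, 4.46], [0.12, 2], [-2.74, 2.74]. Speed limits (rad/s): [2.22, 2.22, 3.01, 3.01, 3.14, 3.14, 3.14].

## Interface

Orientations are given as a unit quaternion [w, x, y, z].
In Python, from cell import sense, camera, calibration, r gives the robot as it stands. The module is installed in compiled form; this text tells all that it offers.
- The arm moves only by the tool send_rows, never from a script. Its argument "series" is a list that holds one entry, the list of rows, each a list of 7 numbers: the shift along the tool's x, y, z in cm, then the turn, a rotation vector about the tool's x, y, z in degrees, then the finger opening in cm, from 0 to 9.18. A call has 1 to 8 rows; each row shifts and turns the commanded pose from where the row before left it, along the tool's axes as they then stand; what a row does not reach is not made up. A row lasts 1/8 s, in which the tool goes at most 62.5 mm and 10.7 degrees, less where a joint would pass 70% of its speed; a pose out of reach is approached as far as the arm can. A call is refused whole if a number of a shift passes 6.25 or a number of a turn 10.7, either way. A call with a gripper value outside its range is refused whole. The fingers move at their own pace and stop on an object; "grip_force" is the grip in N (left out, the last holds). Time passes only in rows, so rows that do not move let the fingers close. It gives the time, the measured TCP pose, the force, the opening and the grip force at its end, in the units of the state.
- sense(): the state, without advancing time (a new reading comes with each control period).
- camera(name): name is "side" or "top"; returns the picture (384x512x3 uint8, blue, green, red); there is no depth.
- calibration(name): a dict with "camera_matrix" (3x3 intrinsics, pixels), "world_from_camera" (4x4, takes a point from camera to world coordinates). Camera axes: x right, y down, z forward; pixel columns grow to the right and rows downward; lengths in mm; the calibration is good to about 2 mm. A picture is of the moment at which its call begins. calibration takes no time and is no camera call.
- r.sign_off(): hands the job in; it is judged then, once.
The state is a dict: "t": time; "joint_positions": joint angles; "dq": joint speeds; "joint_torque": joint torques, N m; "position": TCP position; "tcp_rot": TCP orientation; "wrist_force": force on the tool from outside, world axes, zero at the start; "wrist_torque": the same for the moment, N m; "gripper_width": opening from 0.0 (shut) to 1.0 (fully open); "gripper_force": force on a finger pad.
Only numpy, scipy, OpenCV 4.12 (cv2) and the standard library are available. Lean on these libraries where they do the work, as an engineer would, in place of code of your own. Each camera call takes 0.05 s, during which the arm holds its last target. There are 200 camera calls.

## Working session

There is one attempt and no reset: what is moved stays moved. The work goes in short steps, Python scripts to look and compute and a tool call to move; the robot and the scene stay as the last step left them, time stands still between calls to the robot, and variables do not carry over. Pictures are saved under pics/ and viewed, at most 10 in all, crops included, and the job is handed in when it is done.

Besides the shell and the picture viewer there is one more tool, called by a JSON object that holds its "name" and its "arguments". send_rows: Moves the arm, as the interface text tells. Its arguments: {"type":"object","properties":{"series":{"type":"array"},"grip_force":{"type":"number"}},"required":["series"]}

```bash
mkdir -p pics; python3 - <<'E'
from cell import sense,camera,calibration,r
import cv2,json
s=sense();print(s)
for n in("side","top"):
    cv2.imwrite(f"pics/{n}0.png",camera(n));c=calibration(n);print(n,c)
E
```

```text
{'t': 0.0, 'joint_positions': array([-1.20858553,  0.43518985,  0.02499428,  1.57410495, -0.01158271,
        1.13402227, -0.07511109]), 'dq': array([-3.06160354e-05,  4.88019100e-04, -3.70919136e-04,  1.35800896e-03,
       -1.91658958e-03,  7.71410228e-04, -3.60228742e-04]), 'joint_torque': array([ 5.22905684e-04, -6.67858958e+01,  9.85351056e-01, -3.14471269e+01,
       -6.04436221e-02,  4.28875198e-02,  1.89669454e-04]), 'position': array([279.99239664, 558.18925671, 225.96278451]), 'tcp_rot': array([-9.96555751e-05,  2.30364091e-01,  9.73104188e-01, -7.83559311e-04]), 'wrist_force': array([0.43708575, 0.15637226, 0.01405789]), 'wrist_torque': array([ 0.04034801, -0.01279599, -0.01654937]), 'gripper_force': 0.0, 'gripper_width': 0.9996235794427165}
side {'camera_matrix': array([[359.05847967,   0.        , 253.48325921],
       [  0.        , 359.05847967, 196.23436013],
       [  0.        ,   0.        ,   1.        ]]), 'world_from_camera': array([[-9.97383557e-01,  4.74350004e-02, -5.45523636e-02,
         5.98371287e+02],
       [ 7.22668250e-02,  6.34569699e-01, -7.69479566e-01,
         7.41054772e+02],
       [-1.88298663e-03, -7.71408593e-01, -6.36337361e-01,
         7.84886655e+02],
       [ 0.00000000e+00,  0.00000000e+00,  0.00000000e+00,
         1.00000000e+00]])}
top {'camera_matrix': array([[384.12625502,   0.        , 247.51194848],
       [  0.        , 384.12625502, 186.77518754],
       [  0.        ,   0.        ,   1.        ]]), 'world_from_camera': array([[ 2.25266934e-02, -9.83661270e-01,  1.78614260e-01,
         3.20800124e+02],
       [-9.99735335e-01, -2.29985503e-02, -5.71353187e-04,
        -1.01385841e+02],
       [ 4.66988704e-03, -1.78554116e-01, -9.83919011e-01,
         1.28602314e+03],
       [ 0.00000000e+00,  0.00000000e+00,  0.00000000e+00,
         1.00000000e+00]])}
```

View pics/side0.png

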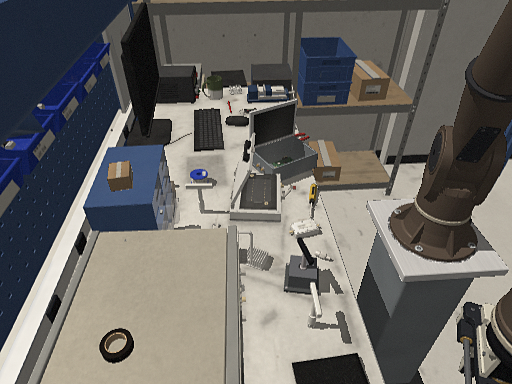

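View pics/top0.png

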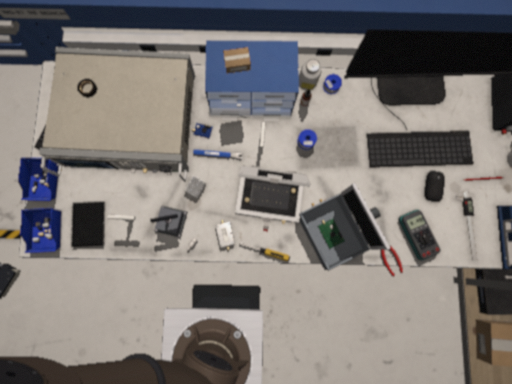

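The side picture shows the enclosure with its upright cover at about (285,150), the black T key in the stand at (303,265), and the white decoy at (315,300). The top picture shows the enclosure at (340,230) and the stand at (168,222). Next I'll zoom in.

```bash
python3 - <<'E'
import cv2,numpy as np
s=cv2.imread("pics/side0.png");t=cv2.imread("pics/top0.png")
R=lambda im,x,y,w,h,k:cv2.resize(im[y:y+h,x:x+w],None,fx=k,fy=k,interpolation=cv2.INTER_CUBIC)
a=R(t,290,175,110,100,5);b=R(t,130,190,80,60,5)
c=R(s,230,90,100,100,5)
d=R(s,270,215,70,80,5)
W=np.zeros((500,1100,3),np.uint8)
cv2.imwrite("pics/encl.png",np.hstack([R(t,295,180,100,95,4),R(s,235,95,95,95,4)]))
cv2.imwrite("pics/stand.png",np.hstack([R(t,130,190,70,70,5),R(s,270,225,70,70,5)]))
E
```

```text
(no output)
```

View pics/encl.png

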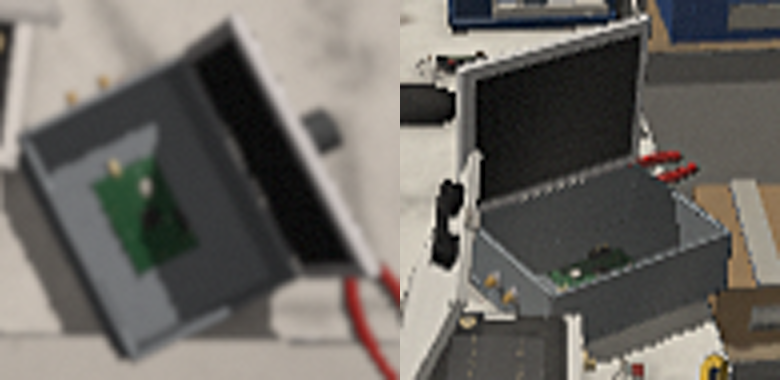

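View pics/stand.png

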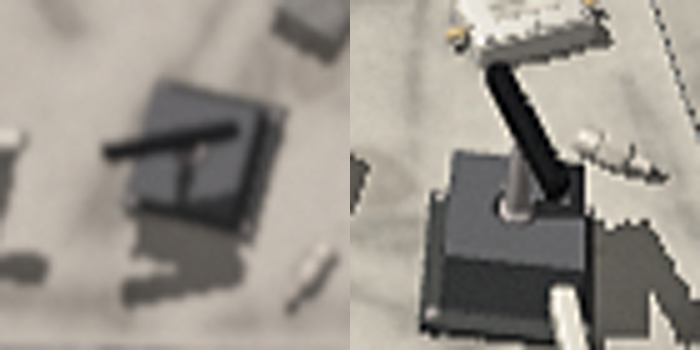

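Top crop: the rim corners are at (22,138) and (130,359), the hinge runs (190,65)–(300,275), and the cover's top edge runs (238,17)–(378,279), with the collar on its outer side. Side crop: the cover's top corners are at (458,70) and (648,16), and the rim corners at (555,295) and (728,235). In the stand crops the T-bar ends are at (107,153)/(238,130) in top and (492,68)/(562,192) in side.

```bash
cat > h.py <<'E'
import numpy as np
from scipy.optimize import least_squares
from scipy.spatial.transform import Rotation as Rn
from cell import sense,camera,calibration,r
C={n:calibration(n) for n in("side","top")}
def proj(n,P):
    c=C[n];T=np.linalg.inv(c["world_from_camera"]);p=np.atleast_2d(P)@T[:3,:3].T+T[:3,3]
    q=p@c["camera_matrix"].T;return q[:,:2]/q[:,2:]
def px(o,k,X,dx=0):
    X=np.array(X,float);X[...,0]-=dx;return (X+.5)/k-.5+np.array(o)
def tri(n,uv,z):
    c=C[n];d=c["world_from_camera"][:3,:3]@np.linalg.inv(c["camera_matrix"])@np.array([*uv,1.]);o=c["world_from_camera"][:3,3]
    return o+d*(z-o[2])/d[2]
def pose():
    s=sense();q=s["tcp_rot"];return s["position"],Rn.from_quat([q[1],q[2],q[3],q[0]]),s
E
python3 - <<'E'
from h import *
def cov(th,a,y,t): # a from hinge, t thickness toward outside
    return [75-a*np.cos(th)+t*np.sin(th),y,70+a*np.sin(th)+t*np.cos(th)]
def model(p):
    x,y,w,th=p
    L=[[-75,100,70],[-75,-100,70],cov(th,0,102,0),cov(th,0,-102,0),cov(th,152,102,10),cov(th,152,-102,10)]
    return np.array(L)@Rn.from_euler('z',w).as_matrix().T+[x,y,0]
ot=px((295,180),4,[[22,138],[130,359],[190,65],[300,275],[238,17],[378,279]])
os=px((235,95),4,[[555,295],[728,235],[478,208],[640,162],[458,70],[648,16]],400)
f=lambda p:np.r_[(proj("top",model(p))-ot).ravel(),(proj("side",model(p))-os).ravel()]
s=least_squares(f,[400,-350,-.6,1.57],x_scale=[10,10,.1,.1],loss="soft_l1");print(s.x,f(s.x).reshape(2,6,2).round(1))
# key
def km(p):
    x,y,w=p;d=42*np.array([-np.sin(w),np.cos(w)])
    return np.array([[x+d[0],y+d[1],109],[x-d[0],y-d[1],109]])
kt=px((130,190),5,[[107,153],[238,130]]);ks=px((270,225),5,[[562,192],[492,68]],350)
for sw in (0,1):
    k2=ks[::-1] if sw else ks
    g=lambda p:np.r_[(proj("top",km(p))-kt).ravel(),(proj("side",km(p))-k2).ravel()]
    s=least_squares(g,[400,100,.1],x_scale=[10,10,.1]);print(s.x,g(s.x).reshape(2,2,2).round(1))
print("bore side",tri("side",px((270,225),5,[[515,208]],350)[0],55))
c=px((270,225),5,[[452,152],[585,165],[583,262],[447,252]],350);print([tri("side",u,55).round() for u in c])
E
```

```text
[ 405.34342158 -379.50361938   -1.11038644    1.51494584] [[[-1.1 -1.4]
  [ 0.7  1.6]
  [-1.6 -3.4]
  [ 1.1  2.4]
  [ 0.  -0.5]
  [-0.1  0.3]]

 [[-1.1  0.2]
  [ 1.5 -0.8]
  [-4.1  2.2]
  [ 0.1 -0.4]
  [ 0.3 -1.2]
  [ 0.8 -0.5]]]
[4.29566764e+02 1.48439321e+02 2.23373167e-01] [[[ 0.5  1.1]
  [ 1.4  0.2]]

 [[-0.8  0.9]
  [-0.1  1.4]]]
[428.66233336 146.7421836   -0.71244392] [[[  4.8 -10.5]
  [ -1.8  12.5]]

 [[ -2.2  23.1]
  [  0.9 -22.1]]]
bore side [429.79701486 151.19611159  55.        ]
[array([457., 111.,  55.]), array([388., 125.,  55.]), array([402., 188.,  55.]), array([469., 177.,  55.])]
```

```bash
cat >> h.py <<'E'
E0=np.array([405.3,-379.5]);EW=-1.110
def enc(x,y,z): 
    v=Rn.from_euler('z',EW).as_matrix()@[x,y,0];return np.array([E0[0]+v[0],E0[1]+v[1],z])
def down(a): # tool pointing down, tool y at world angle a (rad)
    y=np.array([np.cos(a),np.sin(a),0]);z=np.array([0,0,-1.]);return Rn.from_matrix(np.c_[np.cross(y,z),y,z])
def plan(wps,start=None):
    """wps: (pos,tool-y angle,rows); prints rows shift cm, turn deg"""
    p,R,s=pose() if start is None else start
    for P,a,n in wps:
        P=np.array(P,float);Rt=down(a);rv=(R.inv()*Rt).as_rotvec();p0=p
        for i in range(n):
            d=R.inv().apply((P-p0)/n);print(np.r_[(d/10).round(2),np.degrees(rv/n).round(1)].tolist())
            R=R*Rn.from_rotvec(rv/n)
        p=P;R=Rt;print('--')
    return p,R,None
E
python3 - <<'E'
from h import *
A=EW+np.pi/2
plan([((440,150,320),A+.3,10),(enc(115,-55,300),A,14),(enc(115,-55,197),A,3)])
E
```

```text
[-3.26, -2.93, -0.94, -0.0, 0.0, 2.0]
[-3.36, -2.82, -0.94, -0.0, 0.0, 2.0]
[-3.46, -2.7, -0.94, -0.0, 0.0, 2.0]
[-3.55, -2.58, -0.94, -0.0, 0.0, 2.0]
[-3.63, -2.46, -0.94, -0.0, 0.0, 2.0]
[-3.72, -2.33, -0.94, -0.0, 0.0, 2.0]
[-3.79, -2.2, -0.94, -0.0, 0.0, 2.0]
[-3.87, -2.07, -0.94, -0.0, 0.0, 2.0]
[-3.94, -1.93, -0.94, -0.0, 0.0, 2.0]
[-4.0, -1.8, -0.94, -0.0, 0.0, 2.0]
--
[-3.24, -3.41, 0.14, 0.0, 0.0, 1.2]
[-3.31, -3.34, 0.14, 0.0, 0.0, 1.2]
[-3.38, -3.26, 0.14, 0.0, 0.0, 1.2]
[-3.45, -3.19, 0.14, 0.0, 0.0, 1.2]
[-3.52, -3.12, 0.14, 0.0, 0.0, 1.2]
[-3.58, -3.04, 0.14, 0.0, 0.0, 1.2]
[-3.65, -2.96, 0.14, 0.0, 0.0, 1.2]
[-3.71, -2.88, 0.14, 0.0, 0.0, 1.2]
[-3.77, -2.8, 0.14, 0.0, 0.0, 1.2]
[-3.83, -2.72, 0.14, 0.0, 0.0, 1.2]
[-3.89, -2.64, 0.14, 0.0, 0.0, 1.2]
[-3.94, -2.56, 0.14, 0.0, 0.0, 1.2]
[-4.0, -2.47, 0.14, 0.0, 0.0, 1.2]
[-4.05, -2.38, 0.14, 0.0, 0.0, 1.2]
--
[0.0, 0.0, 3.43, 0.0, 0.0, 0.0]
[0.0, 0.0, 3.43, 0.0, 0.0, 0.0]
[0.0, 0.0, 3.43, 0.0, 0.0, 0.0]
--
```

{"name": "send_rows", "arguments": {"series": [[[-3.26, -2.93, -0.94, 0, 0, 2, 0], [-3.36, -2.82, -0.94, 0, 0, 2, 0], [-3.46, -2.7, -0.94, 0, 0, 2, 0], [-3.55, -2.58, -0.94, 0, 0, 2, 0], [-3.63, -2.46, -0.94, 0, 0, 2, 0], [-3.72, -2.33, -0.94, 0, 0, 2, 0], [-3.79, -2.2, -0.94, 0, 0, 2, 0], [-3.87, -2.07, -0.94, 0, 0, 2, 0]]], "grip_force": 20}}

```text
t: 1.1
position: [407.9, 230.2, 302.1]
tcp_rot: [-0.0, 0.364, 0.931, -0.0]
wrist_force: [2.0, -0.0, 0.3]
gripper_width: 0.176
gripper_force: 0.0
```

{"name": "send_rows", "arguments": {"series": [[[-3.94, -1.93, -0.94, 0, 0, 2, 0], [-4.0, -1.8, -0.94, 0, 0, 2, 0], [-3.24, -3.41, 0.14, 0, 0, 1.2, 0], [-3.31, -3.34, 0.14, 0, 0, 1.2, 0], [-3.38, -3.26, 0.14, 0, 0, 1.2, 0], [-3.45, -3.19, 0.14, 0, 0, 1.2, 0], [-3.52, -3.12, 0.14, 0, 0, 1.2, 0], [-3.58, -3.04, 0.14, 0, 0, 1.2, 0]]]}}

```text
t: 2.1
position: [424.1, -133.0, 312.2]
tcp_rot: [-0.0, 0.453, 0.892, 0.0]
wrist_force: [-0.3, 0.2, 0.3]
gripper_width: 0.003
gripper_force: 0.0
```

{"name": "send_rows", "arguments": {"series": [[[-3.65, -2.96, 0.14, 0, 0, 1.2, 0], [-3.71, -2.88, 0.14, 0, 0, 1.2, 0], [-3.77, -2.8, 0.14, 0, 0, 1.2, 0], [-3.83, -2.72, 0.14, 0, 0, 1.2, 0], [-3.89, -2.64, 0.14, 0, 0, 1.2, 0], [-3.94, -2.56, 0.14, 0, 0, 1.2, 0], [-4.0, -2.47, 0.14, 0, 0, 1.2, 0], [-4.05, -2.38, 0.14, 0, 0, 1.2, 0]]]}}

```text
t: 3.1
position: [406.2, -508.3, 300.5]
tcp_rot: [-0.0, 0.526, 0.851, 0.0]
wrist_force: [0.4, -0.3, -0.0]
gripper_width: 0.006
gripper_force: 0.0
```

```bash
python3 - <<'E'
from h import *
A=EW+np.pi/2
p,R,s=pose();w=[(enc(115,-55,197),A,3)]
def arc(th,a=125): return enc(75-a*np.cos(th)+10*np.sin(th)+9.5,-55,70+a*np.sin(th)+10*np.cos(th))
w.append((arc(1.45),A,2))
for th in np.arange(1.3,-.01,-.13): w.append((arc(th),A,1))
plan(w)
cv=camera("top");import cv2;cv2.imwrite("pics/t1.png",cv2.resize(cv[175:275,290:400],None,fx=5,fy=5,interpolation=cv2.INTER_CUBIC))
E
```

```text
[0.02, 0.05, 3.45, 0.0, -0.0, 0.1]
[0.02, 0.05, 3.45, 0.0, -0.0, 0.1]
[0.02, 0.05, 3.45, 0.0, -0.0, 0.1]
--
[1.78, 0.0, 0.09, 0.0, 0.0, 0.0]
[1.78, 0.0, 0.09, 0.0, 0.0, 0.0]
--
[1.87, -0.0, 0.22, 0.0, 0.0, 0.0]
--
[1.58, 0.0, 0.41, 0.0, 0.0, 0.0]
--
[1.51, -0.0, 0.61, 0.0, 0.0, 0.0]
--
[1.42, 0.0, 0.8, 0.0, 0.0, 0.0]
--
[1.3, -0.0, 0.98, 0.0, 0.0, 0.0]
--
[1.16, 0.0, 1.14, 0.0, 0.0, 0.0]
--
[1.0, -0.0, 1.28, 0.0, 0.0, 0.0]
--
[0.83, 0.0, 1.4, 0.0, 0.0, 0.0]
--
[0.64, -0.0, 1.5, 0.0, 0.0, 0.0]
--
[0.44, 0.0, 1.57, 0.0, 0.0, 0.0]
--
[0.24, 0.0, 1.61, 0.0, 0.0, 0.0]
--
```

View pics/t1.png

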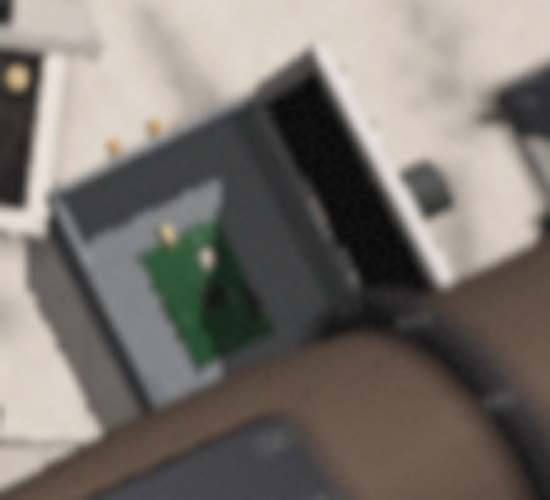

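The collar sits at (428,190) on the outer side of the cover, and the arm covers the y- half of the box. I'll go down behind the cover and push.

{"name": "send_rows", "arguments": {"series": [[[0.02, 0.05, 3.45, 0, 0, 0.1, 0], [0.02, 0.05, 3.45, 0, 0, 0.1, 0], [0.02, 0.05, 3.45, 0, 0, 0.1, 0], [0, 0, 0, 0, 0, 0, 0]]]}}

```text
t: 3.65
position: [406.5, -504.0, 195.0]
tcp_rot: [-0.003, 0.528, 0.849, 0.001]
wrist_force: [0.0, -0.5, 0.9]
gripper_width: 0.006
gripper_force: 0.0
```

{"name": "send_rows", "arguments": {"series": [[[1.78, 0, 0.09, 0, 0, 0, 0], [1.78, 0, 0.09, 0, 0, 0, 0], [1.87, 0, 0.22, 0, 0, 0, 0], [1.58, 0, 0.41, 0, 0, 0, 0], [1.51, 0, 0.61, 0, 0, 0, 0]]]}}

```text
t: 4.28
position: [369.8, -431.1, 185.7]
tcp_rot: [0.002, 0.528, 0.849, -0.001]
wrist_force: [-0.3, -1.9, 1.5]
gripper_width: 0.007
gripper_force: 1.3
```

{"name": "send_rows", "arguments": {"series": [[[1.42, 0, 0.8, 0, 0, 0, 0], [1.3, 0, 0.98, 0, 0, 0, 0], [1.16, 0, 1.14, 0, 0, 0, 0], [1.0, 0, 1.28, 0, 0, 0, 0], [0.83, 0, 1.4, 0, 0, 0, 0], [0.64, 0, 1.5, 0, 0, 0, 0], [0.44, 0, 1.57, 0, 0, 0, 0]]]}}

```text
t: 5.15
position: [339.8, -368.7, 96.9]
tcp_rot: [0.001, 0.528, 0.849, 0.0]
wrist_force: [0.1, -0.6, 0.6]
gripper_width: 0.005
gripper_force: 0.7
```

{"name": "send_rows", "arguments": {"series": [[[0.24, 0, 1.5, 0, 0, 0, 0], [0, 0, 0, 0, 0, 0, 0]]]}}

```text
t: 5.4
position: [338.4, -366.4, 81.2]
tcp_rot: [-0.0, 0.528, 0.849, 0.0]
wrist_force: [0.5, -0.1, -0.0]
gripper_width: 0.006
gripper_force: 0.0
```

{"name": "send_rows", "arguments": {"series": [[[0, 0, 0.15, 0, 0, 0, 0], [0, 0, 0.15, 0, 0, 0, 0], [0, 0, 0.15, 0, 0, 0, 0], [0, 0, 0, 0, 0, 0, 0]]]}}

```text
t: 5.9
position: [338.7, -366.7, 79.8]
tcp_rot: [0.001, 0.528, 0.849, 0.001]
wrist_force: [-7.7, 10.7, 44.4]
gripper_width: 0.005
gripper_force: 22.2
```

```bash
python3 - <<'E'
from h import *
p,R,s=pose()
plan([(p+[0,0,90],EW+np.pi/2,2),((400,-220,310),.35,4),((429,148,240),.22,8)])
print(s["joint_positions"])
E
```

```text
[-0.0, 0.01, -4.5, 0.1, 0.0, -0.1]
[-0.0, 0.01, -4.5, 0.1, 0.0, -0.1]
--
[2.6, 3.0, -3.51, 0.0, 0.0, 1.6]
[2.69, 2.93, -3.51, 0.0, 0.0, 1.6]
[2.77, 2.85, -3.51, 0.0, 0.0, 1.6]
[2.84, 2.78, -3.51, 0.0, 0.0, 1.6]
--
[4.2, 1.92, 0.87, 0.0, 0.0, 0.9]
[4.23, 1.85, 0.88, 0.0, 0.0, 0.9]
[4.26, 1.78, 0.88, 0.0, 0.0, 0.9]
[4.29, 1.71, 0.88, 0.0, 0.0, 0.9]
[4.31, 1.64, 0.88, 0.0, 0.0, 0.9]
[4.34, 1.57, 0.88, 0.0, 0.0, 0.9]
[4.36, 1.5, 0.87, 0.0, 0.0, 0.9]
[4.39, 1.43, 0.88, 0.0, 0.0, 0.9]
--
[ 0.21464569  0.48763261  0.68946687  2.08111759 -0.46956063  0.72743302
  1.66382975]
```

{"name": "send_rows", "arguments": {"series": [[[0, 0, -4.5, 0, 0, 0, 0], [0, 0, -4.5, 0, 0, 0, 0], [2.6, 3.0, -3.51, 0, 0, 1.6, 0], [2.69, 2.93, -3.51, 0, 0, 1.6, 0], [2.77, 2.85, -3.51, 0, 0, 1.6, 0], [2.84, 2.78, -3.51, 0, 0, 1.6, 2], [4.2, 1.92, 0.87, 0, 0, 0.9, 4], [4.23, 1.85, 0.88, 0, 0, 0.9, 4.5]]]}}

```text
t: 6.9
position: [408.0, -126.4, 290.7]
tcp_rot: [0.001, 0.587, 0.809, 0.001]
wrist_force: [0.2, -0.1, -1.1]
gripper_width: 0.283
gripper_force: 0.0
```

{"name": "send_rows", "arguments": {"series": [[[4.26, 1.78, 0.88, 0, 0, 0.9, 4.5], [4.29, 1.71, 0.88, 0, 0, 0.9, 4.5], [4.31, 1.64, 0.88, 0, 0, 0.9, 4.5], [4.34, 1.57, 0.88, 0, 0, 0.9, 4.5], [4.36, 1.5, 0.87, 0, 0, 0.9, 4.5], [4.39, 1.43, 0.88, 0, 0, 0.9, 4.5], [0, 0, 0, 0, 0, 0, 4.5]]]}}

```text
t: 7.78
position: [429.1, 151.5, 236.8]
tcp_rot: [-0.0, 0.623, 0.782, -0.0]
wrist_force: [0.7, -0.8, -0.3]
gripper_width: 0.49
gripper_force: 0.0
```

```bash
python3 - <<'E'
from h import *
import cv2
p,R,s=pose();print(p,R.as_matrix().round(3).tolist(),s["joint_positions"])
t=camera("top");q=camera("side");cv2.imwrite("pics/t2full.png",t);cv2.imwrite("pics/s2full.png",q)
f=lambda im,x,y,w,h,k:cv2.resize(im[y:y+h,x:x+w],None,fx=k,fy=k,interpolation=cv2.INTER_CUBIC)
a=np.hstack([f(t,290,180,100,100,4),f(q,235,95,100,100,4)])
cv2.imwrite("pics/c2.png",a)
E
```

```text
[429.07696771 151.54012426 236.81632323] [[-0.224, 0.974, -0.001], [0.974, 0.224, -0.0], [-0.0, -0.001, -1.0]] [-0.89628507  0.14258119  0.50430125  1.9819038  -0.07998651  1.03693739
 -0.12908111]
```

View pics/c2.png

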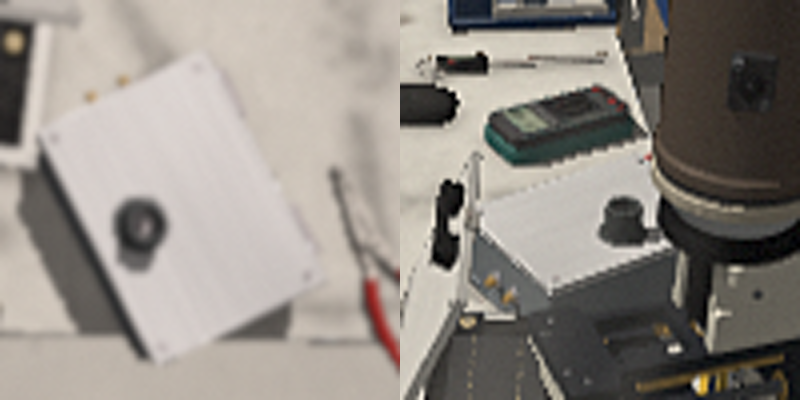

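The cover is shut. In the top crop its corners are at (40,143), (205,60), (325,280) and (155,362), and the collar mouth is at about (141,222). In the side crop the mouth is at about (626,205).

```bash
python3 - <<'E'
from h import *
import cv2
ct=px((290,180),4,[[40,143],[205,60],[325,280],[155,362],[141,222]]);cs=px((235,95),4,[[626,205],[480,206],[552,292]],400)
M=np.array([[-77,102,80],[75,102,80],[75,-102,80],[-77,-102,80],[-37,0,110]])
def m(p,P): return np.array(P)@Rn.from_euler('z',p[2]).as_matrix().T+[p[0],p[1],0]
Ms=M[[4,1,0]]
# soft per-camera pixel offset (calibration error)
f=lambda p:np.r_[(proj("top",m(p,M))+p[3:5]-ct).ravel(),(proj("side",m(p,Ms))+p[5:7]-cs).ravel(),p[3:]/.7]
s=least_squares(f,[405,-380,-1.1,0,0,0,0],x_scale=[10,10,.1,1,1,1,1],loss="soft_l1");print(s.x.round(3),f(s.x)[:16].reshape(8,2).round(1).tolist())
print("mouth",m(s.x,M[4:])[0], "tri top",tri("top",ct[4],110),"tri side",tri("side",cs[0],110))
# dark blob centres of the collar in top view
t=cv2.cvtColor(cv2.imread("pics/t2full.png"),6)
sub=t[225:250,312:340];print(sub)
# dark T-bar segmentation in first pics
for n,(x,y,w,h) in {"top":(145,208,40,24),"side":(292,232,28,36)}.items():
    g=cv2.cvtColor(cv2.imread(f"pics/{n}0.png"),6)[y:y+h,x:x+w]
    k,l,st,c=cv2.connectedComponentsWithStats((g<38).astype(np.uint8))
    i=1+st[1:,4].argmax();ys,xs=np.nonzero(l==i);r_=cv2.minAreaRect(np.c_[xs+x,ys+y].astype(np.float32));print(n,st[i],c[i]+[x,y],r_)
    for z in(105,109,113):print(tri(n,c[i]+[x,y],z))
E
```

```text
[ 4.04302e+02 -3.78037e+02 -1.10600e+00  3.00000e-02 -1.60000e-01
  3.04000e-01 -3.20000e-02] [[-1.5, -3.0], [-0.2, -2.6], [0.6, 1.1], [-0.4, 2.1], [1.4, 0.7], [0.0, 0.1], [-4.1, 0.6], [0.4, -0.7]]
mouth [ 387.70879781 -344.96649749  110.        ] tri top [ 390.20463919 -340.9442665   110.        ] tri side [ 386.62766721 -345.86310741  110.        ]
[[209 208 208 206 208 208 209 209 210 211 210 207 208 206 207 207 208 208
  208 206 206 204 205 206 207 208 208 208]
 [210 210 209 208 207 209 209 209 210 210 211 209 209 209 207 207 209 207
  207 206 205 205 204 203 205 206 208 207]
 [210 209 210 208 207 207 209 209 209 210 210 209 207 206 207 205 207 208
  209 206 206 204 203 204 203 205 206 206]
 [208 210 209 209 208 207 209 209 207 201 197 196 193 192 192 194 198 205
  207 205 206 204 202 203 203 204 204 205]
 [208 209 210 209 208 207 209 205 195 174 159 151 147 149 155 160 174 192
  205 206 206 204 203 202 202 204 204 205]
 [209 209 209 209 209 206 205 192 167 132 111 100  96 102 109 117 134 166
  191 204 205 204 204 201 201 202 203 205]
 [210 209 209 210 209 207 194 167 130  96  80
[... 2030 characters left out ...]
7 205 203 202 202 201 200 200]
 [ 92  82  63  50  71 123 175 203 208 206 203 200 201 201 203 206 206 205
  205 206 206 208 205 203 202 202 201 199]]
top [ 7  8 25  5 41] [164.41463415 218.07317073] ((164.05406188964844, 218.3243408203125), (2.3015859127044678, 24.331050872802734), 80.53767395019531)
[431.39456181 151.2791934  105.        ]
[431.01999019 150.42344375 109.        ]
[430.64541857 149.56769411 113.        ]
side [  6   6  19  29 167] [306.23952096 252.20958084] ((307.79998779296875, 251.6000213623047), (33.09380340576172, 8.9442720413208), 63.43495178222656)
[424.37132476 148.24492254 105.        ]
[425.39502458 151.73262064 109.        ]
[426.4187244  155.22031875 113.        ]
```

```bash
python3 - <<'E'
from h import *
import cv2
W=(404.3,-378.0,-1.106)
def m(P): return np.array(P)@Rn.from_euler('z',W[2]).as_matrix().T+[W[0],W[1],0]
def circ(c,r_): a=np.linspace(0,2*np.pi,60);return np.array(c)+np.c_[r_*np.cos(a),r_*np.sin(a),0*a]
def crop(n,fn,x,y,w,h,k,curves):
    im=cv2.resize(cv2.imread(fn)[y:y+h,x:x+w],None,fx=k,fy=k,interpolation=cv2.INTER_CUBIC)
    for P,col in curves:
        q=((proj(n,P)-[x,y]+.5)*k-.5);cv2.polylines(im,[np.round(q*16).astype(np.int32)],True,col,1,cv2.LINE_AA,4)
    return im
enc_=[(m([[-77,102,80],[75,102,80],[75,-102,80],[-77,-102,80]]),(0,255,0)),(m(circ([-37,0,110],16.5)),(0,0,255)),(m(circ([-37,0,110],11.5)),(0,255,255))]
k=(429.5,148.5,.223);d=42*np.array([-np.sin(k[2]),np.cos(k[2])]);n6=6*np.array([np.cos(k[2]),np.sin(k[2])])
bar=lambda z:np.array([[*(k[:2]+a*d+b*n6),z] for a,b in((1,1),(1,-1),(-1,-1),(-1,1))])
kc=[(bar(113),(0,255,0)),(bar(97),(0,255,255)),(circ([k[0],k[1],55],11),(0,0,255))]
cv2.imwrite("pics/ov.png",np.vstack([np.hstack([crop("top","pics/t2full.png",293,186,86,86,4.6,enc_)[:395,:395],crop("side","pics/s2full.png",250,125,79,79,5,enc_)]),
 np.hstack([crop("top","pics/top0.png",145,200,39.5.__int__(),20,10,kc),np.zeros((200,5,3),np.uint8),crop("side","pics/side0.png",290,232,40,20,10,kc)])[:, :790]]))
E
```

```text
(no output)
```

View pics/ov.png

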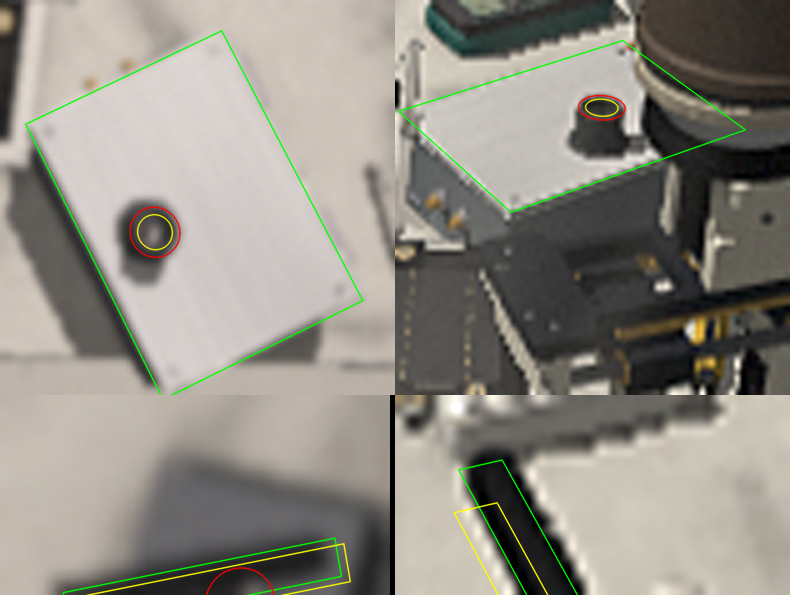

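The overlay puts the modelled bore within about 0.5 px of the bright drive bar in the top view, and the side-view mouth at (600,105) agrees. The T-bar model also matches. Next I'll grasp the key.

```bash
python3 - <<'E'
from h import *
plan([((429.5,148.5,150),.223,2),((429.5,148.5,88),.223,2)])
E
```

```text
[0.03, 0.01, 4.37, -0.0, 0.0, -0.0]
[0.03, 0.01, 4.37, -0.0, 0.0, -0.0]
--
[0.0, 0.0, 3.1, 0.0, 0.0, 0.0]
[0.0, 0.0, 3.1, 0.0, 0.0, 0.0]
--
```

{"name": "send_rows", "arguments": {"series": [[[0.03, 0.01, 4.37, 0, 0, 0, 4.5], [0.03, 0.01, 4.37, 0, 0, 0, 4.5], [0, 0, 3.1, 0, 0, 0, 4.5], [0, 0, 3.1, 0, 0, 0, 4.5], [0, 0, 0, 0, 0, 0, 4.5]]], "grip_force": 10}}

```text
t: 8.5
position: [428.7, 146.9, 87.2]
tcp_rot: [-0.0, 0.626, 0.78, -0.002]
wrist_force: [-0.1, -0.2, 0.9]
gripper_width: 0.49
gripper_force: 0.0
```

{"name": "send_rows", "arguments": {"series": [[[0, 0, 0, 0, 0, 0, 2.5], [0, 0, 0, 0, 0, 0, 1], [0, 0, 0, 0, 0, 0, 0.5], [0, 0, 0, 0, 0, 0, 0.5], [0, 0, 0, 0, 0, 0, 0.5], [0, 0, 0, 0, 0, 0, 0.5]]]}}

```text
t: 9.25
position: [430.2, 149.0, 88.5]
tcp_rot: [0.0, 0.625, 0.781, 0.001]
wrist_force: [0.2, -0.3, 6.9]
gripper_width: 0.135
gripper_force: 10.0
```

{"name": "send_rows", "arguments": {"series": [[[0, 0, 0, 0, 0, 0, 0.5], [0, 0, 0, 0, 0, 0, 0.5], [0, 0, -1, 0, 0, 0, 0.5], [0, 0, -2, 0, 0, 0, 0.5], [0, 0, -2, 0, 0, 0, 0.5], [0, 0, -2, 0, 0, 0, 0.5], [0, 0, 0, 0, 0, 0, 0.5], [0, 0, 0, 0, 0, 0, 0.5]]], "grip_force": 45}}

```text
t: 10.25
position: [429.2, 148.7, 157.6]
tcp_rot: [-0.0, 0.625, 0.781, -0.0]
wrist_force: [0.2, -0.1, -0.7]
gripper_width: 0.122
gripper_force: 45.0
```

```bash
python3 - <<'E'
from h import *
import cv2
p,R,s=pose();print(p,s["wrist_force"],s["gripper_width"],s["joint_positions"])
t=camera("side");cv2.imwrite("pics/s3.png",t);q=proj("side",[p-[0,0,78.5],p+[0,0,24]]);print(q)
cv2.imwrite("pics/s3c.png",cv2.resize(t[200:300,250:350],None,fx=5,fy=5,interpolation=cv2.INTER_CUBIC))
E
```

```text
[429.20220358 148.73402386 157.64185595] [ 0.21914902 -0.10990526 -0.72302355] 0.12228583855367352 [-0.86197516  0.24875164  0.50006679  2.09172259 -0.15965633  0.83748559
 -0.04624677]
[[303.46720049 259.28835696]
 [307.22615556 230.68829703]]
```

View pics/s3c.png

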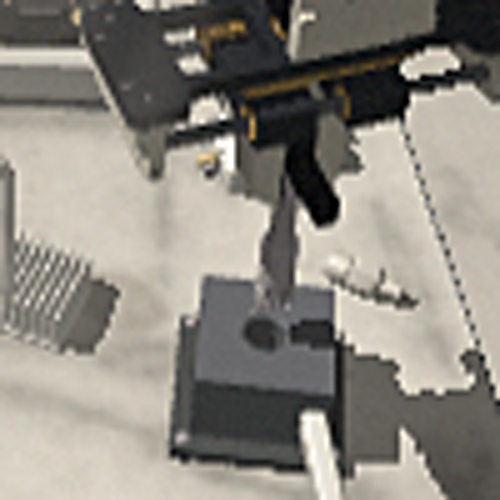

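Key is held hanging almost vertical, tip at about (272,305) and bore at (263,334) in the crop. I'll carry it over to the collar.

```bash
python3 - <<'E'
from h import *
print("bore",tri("side",px((250,200),5,[[263,334]])[0],55))
W=-1.106
x=plan([((425,110,330),.223,4),((405,-120,330),-.6,5),((388,-346,330),W,5),((388,-346,215),W,3)])
E
```

```text
bore [430.94309082 151.76948985  55.        ]
[-0.92, -0.32, -4.31, -0.0, 0.0, -0.0]
[-0.92, -0.31, -4.31, -0.0, 0.0, -0.0]
[-0.92, -0.31, -4.31, -0.0, 0.0, -0.0]
[-0.92, -0.31, -4.31, -0.0, 0.0, -0.0]
--
[-4.4, -1.41, 0.0, 0.0, 0.0, 9.4]
[-4.57, -0.67, 0.0, 0.0, 0.0, 9.4]
[-4.62, 0.09, 0.0, 0.0, 0.0, 9.4]
[-4.54, 0.85, 0.0, 0.0, 0.0, 9.4]
[-4.34, 1.58, 0.0, 0.0, 0.0, 9.4]
--
[-3.92, 2.27, 0.0, 0.0, 0.0, 5.8]
[-3.67, 2.66, 0.0, 0.0, 0.0, 5.8]
[-3.39, 3.01, 0.0, 0.0, 0.0, 5.8]
[-3.06, 3.34, 0.0, 0.0, 0.0, 5.8]
[-2.71, 3.63, 0.0, 0.0, 0.0, 5.8]
--
[0.0, 0.0, 3.83, 0.0, 0.0, 0.0]
[0.0, 0.0, 3.83, 0.0, 0.0, 0.0]
[0.0, 0.0, 3.83, 0.0, 0.0, 0.0]
--
```

{"name": "send_rows", "arguments": {"series": [[[-0.92, -0.32, -4.31, 0, 0, 0, 0.5], [-0.92, -0.31, -4.31, 0, 0, 0, 0.5], [-0.92, -0.31, -4.31, 0, 0, 0, 0.5], [-0.92, -0.31, -4.31, 0, 0, 0, 0.5]]]}}

```text
t: 10.8
position: [424.9, 109.6, 331.0]
tcp_rot: [-0.0, 0.625, 0.781, -0.001]
wrist_force: [1.5, 0.3, -1.0]
gripper_width: 0.129
gripper_force: 45.0
```

{"name": "send_rows", "arguments": {"series": [[[-4.4, -1.41, 0, 0, 0, 9.4, 0.5], [-4.57, -0.67, 0, 0, 0, 9.4, 0.5], [-4.62, 0.09, 0, 0, 0, 9.4, 0.5], [-4.54, 0.85, 0, 0, 0, 9.4, 0.5], [-4.34, 1.58, 0, 0, 0, 9.4, 0.5]]]}}

```text
t: 11.42
position: [404.6, -121.3, 329.8]
tcp_rot: [-0.0, 0.886, 0.465, -0.0]
wrist_force: [0.7, -1.4, -1.6]
gripper_width: 0.128
gripper_force: 45.0
```

{"name": "send_rows", "arguments": {"series": [[[-3.92, 2.27, 0, 0, 0, 5.8, 0.5], [-3.67, 2.66, 0, 0, 0, 5.8, 0.5], [-3.39, 3.01, 0, 0, 0, 5.8, 0.5], [-3.06, 3.34, 0, 0, 0, 5.8, 0.5], [-2.71, 3.63, 0, 0, 0, 5.8, 0.5], [0, 0, 0, 0, 0, 0, 0.5]]]}}

```text
t: 12.18
position: [386.5, -349.3, 329.5]
tcp_rot: [0.001, 0.974, 0.227, -0.002]
wrist_force: [-0.6, 0.3, -2.3]
gripper_width: 0.126
gripper_force: 45.0
```

```bash
python3 - <<'E'
from h import *
p,R,s=pose();print(s["joint_positions"],p)
plan([((388,-346,215),-1.106,4)])
E
```

```text
[-0.19932214  0.27493881  1.08357924  1.7146911  -0.24743621  1.30388176
 -0.17823798] [ 386.54131284 -349.28394039  329.50889367]
[0.08, -0.06, 2.86, 0.0, 0.1, -0.1]
[0.08, -0.06, 2.86, 0.0, 0.1, -0.1]
[0.07, -0.06, 2.86, 0.0, 0.1, -0.1]
[0.07, -0.06, 2.86, 0.0, 0.1, -0.1]
--
```

{"name": "send_rows", "arguments": {"series": [[[0, 0, 2.9, 0, 0, 0, 0.5], [0, 0, 2.9, 0, 0, 0, 0.5], [0, 0, 2.9, 0, 0, 0, 0.5], [0, 0, 2.9, 0, 0, 0, 0.5], [0, 0, 0, 0, 0, 0, 0.5], [0, 0, 0, 0, 0, 0, 0.5], [0, 0, 0, 0, 0, 0, 0.5]]]}}

```text
t: 13.05
position: [389.1, -346.2, 215.5]
tcp_rot: [0.001, 0.973, 0.231, 0.001]
wrist_force: [-0.1, -0.6, -0.5]
gripper_width: 0.123
gripper_force: 45.0
```

```bash
python3 - <<'E'
from h import *
import cv2
p,R,s=pose();print(p,R.as_matrix().round(3).tolist(),s["wrist_force"])
t=camera("side");cv2.imwrite("pics/s4.png",t);u=camera("top");cv2.imwrite("pics/t4.png",u)
q=proj("side",[p-[0,0,78.5],p-[0,0,78.5-46],[388,-346,110]]);print(q, (q-[365-120,110]+.5)*8)
a=cv2.resize(t[85:160,335-100:335],None,fx=8,fy=8,interpolation=cv2.INTER_CUBIC)
cv2.imwrite("pics/s4c.png",a)
E
```

```text
[ 389.07704311 -346.22735985  215.49794697] [[0.893, 0.449, 0.002], [0.449, -0.893, -0.001], [0.001, 0.001, -1.0]] [-0.13256228 -0.56099298 -0.50700938]
[[290.91575701 139.22837877]
 [291.78054234 127.52323734]
 [290.7365874  145.87008171]] [[371.32605611 237.82703018]
 [378.24433872 144.18589868]
 [369.89269917 290.9606537 ]]
```

View pics/s4c.png

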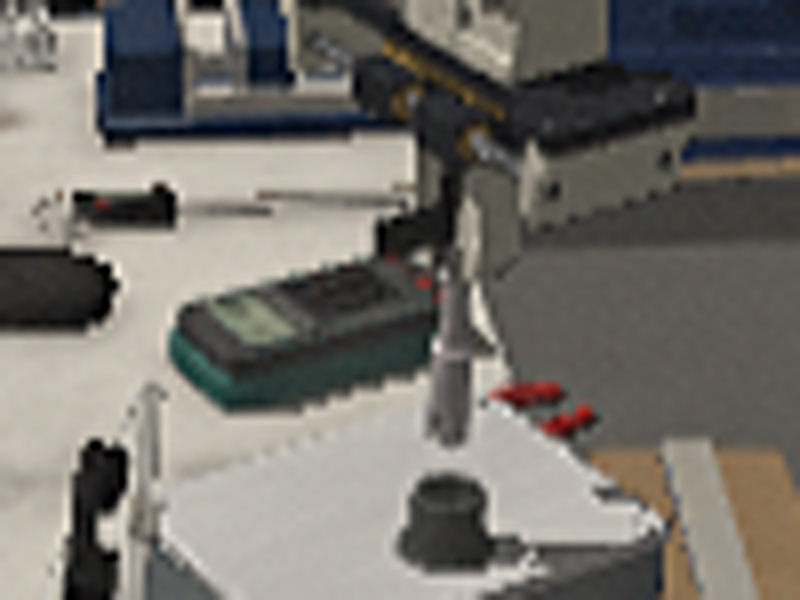

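```bash
python3 - <<'E'
from h import *
import cv2
print("bar tri z98",tri("top",(326.0,236.5),98), tri("top",(326.0,236.5),94))
g=cv2.cvtColor(cv2.imread("pics/s4.png"),6);print(g[134:158,282:300])
# silhouette fit in side: render filled cylinder (outer) dark on light, compare with image, blur
def disc(c,z,r_=16.5):a=np.linspace(0,2*np.pi,40);return np.c_[c[0]+r_*np.cos(a),c[1]+r_*np.sin(a),0*a+z]
def render(n,c,x,y,w,h,k=8):
    m=np.zeros((h*k,w*k),np.uint8);P=np.vstack([disc(c,80),disc(c,110)])
    hull=cv2.convexHull(((proj(n,P)-[x,y]+.5)*k-.5).astype(np.float32));cv2.fillPoly(m,[np.round(hull).astype(np.int32)],255)
    return cv2.resize(m,(w,h),interpolation=cv2.INTER_AREA)/255.
from scipy.optimize import minimize
def fit(n,fn,x,y,w,h,mask=None,bl=0):
    g=cv2.cvtColor(cv2.imread(fn),6)[y:y+h,x:x+w].astype(float);bg=np.percentile(g,80)
    d=np.clip((bg-g)/(bg-70),0,1)
    def cost(c):
        m=render(n,c,x,y,w,h)
        if bl:m=cv2.GaussianBlur(m,(0,0),bl)
        e=(m-d)**2
        if mask is not None:e=e*mask
        return e.sum()
    best=min(((cost((a,b)),a,b) for a in np.arange(376,400.1,1) for b in np.arange(-358,-332,1)));return best
m=np.ones((17,17));m[10:,:]=0
print("side",fit("side","pics/s4.png",283,142,17,17,m))
m=np.ones((25,22));m[12:,:]=0
for b in(.8,1.2):print("top",fit("top","pics/t2full.png",313,224,22,25,m,b))
E
```

```text
bar tri z98 [ 386.78931643 -346.79290993   98.        ] [ 387.01149793 -347.61918027   94.        ]
[[189 190 191 189 188 193 174 114  93  79  75  93 186 167 136  88  39  50]
 [185 185 188 187 188 190 154 113  94  79  79  95 167 101 192 171 118  37]
 [186 188 187 186 185 194 136  96 100  79  76  97 198 188 185 187 225 111]
 [194 186 185 185 188 195 124  64  91  88  68 110 193 187 180 179 182 187]
 [190 187 188 184 187 191 126  82 104  89  70 132 191 182 177 177 181 181]
 [186 184 185 184 186 186 132 132  86  82  59 136 187 180 180 180 179 179]
 [184 183 182 181 181 182 187 179 105 101 109 165 186 184 182 180 178 180]
 [183 183 182 180 182 181 185 189 190 168 194 188 182 182 179 179 182 181]
 [182 182 183 180 183 183 186 189 189 188 185 184 183 182 179 182 182 179]
 [181 181 181 182 184 183 176 182 173 174 178 182 188 183 179 179 181 182]
 [184 182 181 183 189 176 114 115  84  83 115 144 173 187 180 179 183 185]
 [183 180 183 187 189  84  40  33  37  35  48  62  76 177 188 186 182 183]
 [184 182 183 191 149  59  43  43  46  44  53  56  38  97 196 184 181 180]
 [182 182 182 191  77  76
[... 316 characters left out ...]
  45  45  38  52 193 183 176 172]
 [184 190 154  67  62  64  58  52  52  48  49  47  44  34  48  78  74  68]
 [184 192 133  64  72  60  56  51  51  45  44  45  42  39  34  91  84  79]
 [184 191 159  95  67  64  57  54  51  51  44  42  39  42  57  85  80  73]
 [187 187 194 169 110 101  62  54  53  54  37  45  34  54 129 120 116 116]
 [184 186 186 190 198 168 109 107 111 110 110 115 109 121 205 199 204 204]
 [183 182 184 186 186 192 196 198 197 200 199 203 202 200 202 193 178 186]]
side (np.float64(1.8088861745299645), np.float64(388.0), np.int64(-344))
top (np.float64(0.750073683288689), np.float64(392.0), np.int64(-342))
top (np.float64(0.9552057421841043), np.float64(393.0), np.int64(-342))
```

The side crop shows the key tip at (447,438) centred above the collar mouth at about (450,495), to within about 2 mm. I'll shift slightly and go down gently.

{"name": "send_rows", "arguments": {"series": [[[-0.06, -0.16, 1.0, 0, 0, 0, 0.5], [0, 0, 1.0, 0, 0, 0, 0.5], [0, 0, 0.4, 0, 0, 0, 0.5], [0, 0, 0.3, 0, 0, 0, 0.5], [0, 0, 0.2, 0, 0, 0, 0.5], [0, 0, 0.2, 0, 0, 0, 0.5], [0, 0, 0, 0, 0, 0, 0.5]]]}}

```text
t: 14.02
position: [387.3, -344.7, 183.4]
tcp_rot: [-0.0, 0.973, 0.231, 0.0]
wrist_force: [-0.8, 0.2, -1.1]
gripper_width: 0.124
gripper_force: 45.0
```

{"name": "send_rows", "arguments": {"series": [[[0, 0, 0.3, 0, 0, 0, 0.5], [0, 0, 0.3, 0, 0, 0, 0.5], [0, 0, 0.2, 0, 0, 0, 0.5], [0, 0, 0.2, 0, 0, 0, 0.5], [0, 0, 0, 0, 0, 0, 0.5]]]}}

```text
t: 14.65
position: [387.3, -344.9, 173.3]
tcp_rot: [0.0, 0.973, 0.231, -0.0]
wrist_force: [0.0, -1.0, -1.6]
gripper_width: 0.129
gripper_force: 45.0
```

{"name": "send_rows", "arguments": {"series": [[[0, 0, 0.3, 0, 0, 0, 0.5], [0, 0, 0.3, 0, 0, 0, 0.5], [0, 0, 0.2, 0, 0, 0, 0.5], [0, 0, 0.1, 0, 0, 0, 0.5], [0, 0, 0, 0, 0, 0, 0.5]]]}}

```text
t: 15.28
position: [387.3, -344.8, 164.4]
tcp_rot: [0.0, 0.973, 0.231, 0.0]
wrist_force: [1.6, -2.0, -2.1]
gripper_width: 0.127
gripper_force: 45.0
```

{"name": "send_rows", "arguments": {"series": [[[0, 0, 0.1, 0, 0, 0, 0.5], [0, 0, 0.1, 0, 0, 0, 0.5], [0, 0, 0, 0, 0, 0, 0.5]]]}}

```text
t: 15.65
position: [387.4, -344.8, 162.5]
tcp_rot: [0.0, 0.973, 0.231, 0.0]
wrist_force: [0.1, -1.0, 0.4]
gripper_width: 0.124
gripper_force: 45.0
```

{"name": "send_rows", "arguments": {"series": [[[0, 0, 0.1, 0, 0, 0, 0.5], [0, 0, 0, 0, 0, 0, 0.5], [0, 0, 0, 0, 0, 0, 0.5]]]}}

```text
t: 16.02
position: [387.6, -345.2, 162.3]
tcp_rot: [0.0, 0.973, 0.231, 0.001]
wrist_force: [-1.0, 0.7, 12.5]
gripper_width: 0.129
gripper_force: 45.0
```

{"name": "send_rows", "arguments": {"series": [[[0, 0, -0.05, 0, 0, 4, 0.5], [0, 0, 0, 0, 0, 8, 0.5], [0, 0, 0, 0, 0, 8, 0.5], [0, 0, 0, 0, 0, 8, 0.5], [0, 0, 0, 0, 0, 0, 0.5]]]}}

```text
t: 16.65
position: [387.6, -344.9, 162.4]
tcp_rot: [0.0, 1.0, -0.013, 0.0]
wrist_force: [0.0, -0.2, 9.0]
gripper_width: 0.128
gripper_force: 45.0
```

```bash
python3 - <<'E'
from h import *
s=sense();print(s["wrist_torque"],s["wrist_force"],s["joint_positions"])
E
```

```text
[ 0.13494424  0.03027529 -0.05186238] [ 0.02400033 -0.15714177  8.97094629] [-0.13411513  0.50820744  1.08753521  1.96749673 -0.54073201  0.99269506
 -0.38347486]
```

{"name": "send_rows", "arguments": {"series": [[[0, 0, 0, 0, 0, 8, 0.5], [0, 0, 0, 0, 0, 8, 0.5], [0, 0, 0, 0, 0, 8, 0.5], [0, 0, 0, 0, 0, 8, 0.5], [0, 0, 0, 0, 0, 8, 0.5], [0, 0, 0, 0, 0, 8, 0.5], [0, 0, 0, 0, 0, 8, 0.5], [0, 0, 0, 0, 0, 0, 0.5]]]}}

```text
t: 17.65
position: [388.0, -344.4, 162.4]
tcp_rot: [-0.001, 0.877, -0.48, 0.0]
wrist_force: [1.3, 1.8, 9.9]
gripper_width: 0.124
gripper_force: 45.0
```

```bash
python3 - <<'E'
from h import *
s=sense();print(s["wrist_torque"],s["wrist_force"],s["joint_positions"])
E
```

```text
[ 0.60124671 -0.30858821 -0.03286507] [1.26495254 1.76450535 9.92819534] [-0.21229005  0.62460245  1.28200833  1.97149474 -0.68960771  1.08221299
 -1.19636105]
```

{"name": "send_rows", "arguments": {"series": [[[0, 0, 0, 0, 0, 4, 0.5], [0, 0, 0, 0, 0, 0, 0.5]]]}}

```text
t: 17.9
position: [388.1, -344.4, 162.4]
tcp_rot: [-0.001, 0.86, -0.51, 0.0]
wrist_force: [2.0, 1.3, 8.9]
gripper_width: 0.125
gripper_force: 45.0
```

```bash
python3 - <<'E'
from h import *
s=sense();print(s["wrist_torque"],s["wrist_force"],s["joint_positions"])
E
```

```text
[ 0.50073863 -0.38906572  0.00400042] [2.00400874 1.31392576 8.90158482] [-0.21321685  0.62668072  1.28490093  1.97157943 -0.69219477  1.08398723
 -1.2622432 ]
```

{"name": "send_rows", "arguments": {"series": [[[0, 0, 0, 0, 0, 4, 0.5], [0, 0, 0, 0, 0, 4, 0.5], [0, 0, 0, 0, 0, 3, 0.5], [0, 0, 0, 0, 0, 0, 0.5]]]}}

```text
t: 18.4
position: [388.2, -344.4, 162.4]
tcp_rot: [-0.001, 0.807, -0.59, 0.0]
wrist_force: [1.7, 2.2, 8.1]
gripper_width: 0.127
gripper_force: 45.0
```

```bash
python3 - <<'E'
from h import *
s=sense();print(s["wrist_torque"],s["wrist_force"],s["joint_positions"],s["tcp_rot"])
E
```

```text
[ 0.58000195 -0.50802025  0.04376697] [1.74900393 2.18668497 8.09675187] [-0.21519216  0.63141926  1.29144056  1.97159611 -0.69766122  1.08788677
 -1.44807434] [-8.38944228e-04  8.07288394e-01 -5.90156373e-01  4.48842136e-04]
```

{"name": "send_rows", "arguments": {"series": [[[0, 0, 0, 0, 0, 3, 0.5], [0, 0, 0, 0, 0, 3, 0.5], [0, 0, 0, 0, 0, 0, 0.5]]]}}

```text
t: 18.77
position: [388.3, -344.4, 162.4]
tcp_rot: [-0.001, 0.775, -0.632, 0.0]
wrist_force: [2.0, 1.1, 8.2]
gripper_width: 0.125
gripper_force: 45.0
```

```bash
python3 - <<'E'
from h import *
s=sense();print(s["wrist_torque"],s["wrist_force"],s["joint_positions"],s["tcp_rot"])
E
```

```text
[ 0.612831   -0.59868093  0.01872429] [2.03198638 1.08909445 8.1584262 ] [-0.21594164  0.63329733  1.2939763   1.97156566 -0.69982828  1.08942439
 -1.55046018] [-8.84709606e-04  7.75312188e-01 -6.31577408e-01  4.53434035e-04]
```

{"name": "send_rows", "arguments": {"series": [[[0, 0, 0, 0, 0, 3, 0.5], [0, 0, 0, 0, 0, 3, 0.5], [0, 0, 0, 0, 0, 0, 0.5]]]}}

```text
t: 19.15
position: [388.5, -344.4, 162.4]
tcp_rot: [-0.001, 0.741, -0.671, 0.0]
wrist_force: [2.5, 0.8, 8.3]
gripper_width: 0.127
gripper_force: 45.1
```

```bash
python3 - <<'E'
from h import *
s=sense();print(s["wrist_torque"],s["wrist_force"],s["joint_positions"],s["tcp_rot"],s["gripper_width"])
E
```

```text
[ 0.37870614 -0.64183771  0.29710207] [2.52991426 0.77067438 8.26602292] [-0.21664036  0.63494111  1.29593846  1.97142173 -0.70160997  1.09054191
 -1.65294834] [-8.50531556e-04  7.41399976e-01 -6.71062669e-01  4.96735482e-04] 0.12715714378419432
```

{"name": "send_rows", "arguments": {"series": [[[0, 0, 0, 0, 0, 2, 0.5], [0, 0, 0, 0, 0, 0, 0.5], [0, 0, 0, 0, 0, 0, 0.5]]]}}

```text
t: 19.52
position: [388.5, -344.4, 162.4]
tcp_rot: [-0.001, 0.73, -0.684, 0.001]
wrist_force: [3.4, 1.2, 7.7]
gripper_width: 0.128
gripper_force: 45.2
```

```bash
python3 - <<'E'
from h import *
s=sense();print(s["wrist_torque"],s["joint_positions"],s["tcp_rot"])
E
```

```text
[ 0.41985813 -0.6646276   0.44671411] [-0.2168287   0.63535418  1.29648745  1.97136349 -0.70207356  1.09088853
 -1.68641075] [-8.58371398e-04  7.29920792e-01 -6.83531012e-01  5.05814764e-04]
```

{"name": "send_rows", "arguments": {"series": [[[0, 0, 0, 0, 0, -5, 0.5], [0, 0, 0, 0, 0, -5, 0.5], [0, 0, -0.4, 0, 0, 0, 0.5], [0, 0, -1, 0, 0, 0, 0.5], [0, 0, -2, 0, 0, 0, 0.5], [0, 0, -2.5, 0, 0, 0, 0.5], [0, 0, 0, 0, 0, 0, 0.5]]]}}

```text
t: 20.4
position: [387.0, -345.6, 222.5]
tcp_rot: [0.0, 0.786, -0.619, 0.001]
wrist_force: [0.3, 0.6, -2.0]
gripper_width: 0.124
gripper_force: 45.0
```

```bash
python3 - <<'E'
from h import *
p,R,s=pose();print(s["joint_positions"],p,R.as_matrix().round(3).tolist())
plan([(p+[0,0,108],-2.87,3),((395,-120,330),-1.3,8),((425,110,330),.223,9),((430,149,330),.223,1)])
E
```

```text
[-0.24808046  0.50199796  1.28049522  1.89612544 -0.53123779  1.14586703
 -1.67373433] [ 387.04485354 -345.61868301  222.50355112] [[0.235, -0.972, 0.002], [-0.972, -0.235, -0.001], [0.002, -0.001, -1.0]]
[0.01, -0.0, -3.6, -0.0, -0.0, -0.7]
[0.0, -0.0, -3.6, -0.0, -0.0, -0.7]
[0.0, -0.0, -3.6, -0.0, -0.0, -0.7]
--
[-2.69, -0.85, 0.01, 0.0, 0.0, -11.2]
[-2.47, -1.36, 0.01, 0.0, 0.0, -11.2]
[-2.16, -1.82, 0.01, 0.0, 0.0, -11.2]
[-1.76, -2.2, 0.01, 0.0, 0.0, -11.2]
[-1.3, -2.5, 0.01, 0.0, 0.0, -11.2]
[-0.79, -2.71, 0.01, 0.0, 0.0, -11.2]
[-0.24, -2.81, 0.01, 0.0, 0.0, -11.2]
[0.31, -2.8, 0.01, 0.0, 0.0, -11.2]
--
[1.0, -2.37, 0.0, 0.0, 0.0, -9.7]
[1.39, -2.17, 0.0, 0.0, 0.0, -9.7]
[1.74, -1.91, 0.0, 0.0, 0.0, -9.7]
[2.03, -1.59, 0.0, 0.0, 0.0, -9.7]
[2.27, -1.22, 0.0, 0.0, 0.0, -9.7]
[2.44, -0.82, 0.0, 0.0, 0.0, -9.7]
[2.55, -0.4, 0.0, 0.0, 0.0, -9.7]
[2.58, 0.04, 0.0, 0.0, 0.0, -9.7]
[2.53, 0.47, 0.0, 0.0, 0.0, -9.7]
--
[3.69, 1.35, 0.0, 0.0, 0.0, 0.0]
--
```

```bash
python3 - <<'E'
from h import *
x=pose();p=x[0]+[0,0,108]
plan([((395,-120,330),-1.0,8+2),((430,149,330),.223,9)],(p,down(np.arctan2(-.235,-.972)),None))
E
```

```text
[-2.17, -0.61, 0.01, 0.0, 0.0, -10.9]
[-2.02, -1.01, 0.01, 0.0, 0.0, -10.9]
[-1.79, -1.37, 0.01, 0.0, 0.0, -10.9]
[-1.5, -1.69, 0.01, 0.0, 0.0, -10.9]
[-1.15, -1.94, 0.01, 0.0, 0.0, -10.9]
[-0.77, -2.12, 0.01, 0.0, 0.0, -10.9]
[-0.35, -2.23, 0.01, 0.0, 0.0, -10.9]
[0.08, -2.26, 0.01, 0.0, 0.0, -10.9]
[0.5, -2.2, 0.01, 0.0, 0.0, -10.9]
[0.91, -2.07, 0.01, 0.0, 0.0, -10.9]
--
[1.94, -2.3, 0.0, 0.0, 0.0, -7.8]
[2.24, -2.02, 0.0, 0.0, 0.0, -7.8]
[2.49, -1.7, 0.0, 0.0, 0.0, -7.8]
[2.7, -1.35, 0.0, 0.0, 0.0, -7.8]
[2.85, -0.97, 0.0, 0.0, 0.0, -7.8]
[2.96, -0.57, 0.0, 0.0, 0.0, -7.8]
[3.01, -0.17, 0.0, 0.0, 0.0, -7.8]
[3.0, 0.24, 0.0, 0.0, 0.0, -7.8]
[2.94, 0.65, 0.0, 0.0, 0.0, -7.8]
--
```

{"name": "send_rows", "arguments": {"series": [[[0, 0, -3.6, 0, 0, 0, 0.5], [0, 0, -3.6, 0, 0, 0, 0.5], [0, 0, -3.6, 0, 0, 0, 0.5]]]}}

```text
t: 20.78
position: [386.5, -344.3, 329.2]
tcp_rot: [0.0, 0.786, -0.618, -0.001]
wrist_force: [1.0, 0.7, -1.2]
gripper_width: 0.126
gripper_force: 45.0
```

{"name": "send_rows", "arguments": {"series": [[[-2.17, -0.61, 0.01, 0, 0, -10.6, 0.5], [-2.02, -1.01, 0.01, 0, 0, -10.6, 0.5], [-1.79, -1.37, 0.01, 0, 0, -10.6, 0.5], [-1.5, -1.69, 0.01, 0, 0, -10.6, 0.5], [-1.15, -1.94, 0.01, 0, 0, -10.6, 0.5], [-0.77, -2.12, 0.01, 0, 0, -10.6, 0.5], [-0.35, -2.23, 0.01, 0, 0, -10.6, 0.5], [0.08, -2.26, 0.01, 0, 0, -10.6, 0.5]]]}}

```text
t: 21.78
position: [396.0, -163.6, 327.3]
tcp_rot: [-0.0, 0.997, 0.076, -0.001]
wrist_force: [0.3, 0.4, -0.9]
gripper_width: 0.123
gripper_force: 45.0
```

{"name": "send_rows", "arguments": {"series": [[[0.5, -2.2, 0.01, 0, 0, -10.6, 0.5], [0.91, -2.07, 0.01, 0, 0, -10.6, 0.5], [0, 0, 0, 0, 0, -3, 0.5], [0, 0, 0, 0, 0, 0, 0.5]]]}}

```text
t: 22.28
position: [399.7, -119.3, 327.2]
tcp_rot: [-0.0, 0.96, 0.281, -0.001]
wrist_force: [-1.3, 0.5, -1.6]
gripper_width: 0.129
gripper_force: 45.0
```

```bash
python3 - <<'E'
from h import *
x=pose();print(x[0],x[2]["joint_positions"])
plan([((430,149,325),.223,9)])
E
```

```text
[ 399.73704784 -119.33218575  327.22597945] [-0.80719857 -0.07372282  0.94476443  1.92237376  0.06301221  1.26477438
 -0.88425664]
[1.89, -2.33, 0.02, -0.0, 0.0, -7.8]
[2.19, -2.05, 0.02, -0.0, 0.0, -7.8]
[2.45, -1.74, 0.02, -0.0, 0.0, -7.8]
[2.66, -1.39, 0.02, -0.0, 0.0, -7.8]
[2.82, -1.01, 0.02, -0.0, 0.0, -7.8]
[2.94, -0.62, 0.02, -0.0, 0.0, -7.8]
[2.99, -0.22, 0.02, -0.0, 0.0, -7.8]
[2.99, 0.19, 0.02, -0.0, 0.0, -7.8]
[2.94, 0.59, 0.02, -0.0, 0.0, -7.8]
--
```

{"name": "send_rows", "arguments": {"series": [[[1.89, -2.33, 0.02, 0, 0, -7.8, 0.5], [2.19, -2.05, 0.02, 0, 0, -7.8, 0.5], [2.45, -1.74, 0.02, 0, 0, -7.8, 0.5], [2.66, -1.39, 0.02, 0, 0, -7.8, 0.5], [2.82, -1.01, 0.02, 0, 0, -7.8, 0.5], [2.94, -0.62, 0.02, 0, 0, -7.8, 0.5], [2.99, -0.22, 0.02, 0, 0, -7.8, 0.5], [2.99, 0.19, 0.02, 0, 0, -7.8, 0.5]]]}}

```text
t: 23.28
position: [427.0, 119.5, 325.8]
tcp_rot: [-0.0, 0.675, 0.738, -0.001]
wrist_force: [0.4, 0.4, -1.2]
gripper_width: 0.126
gripper_force: 45.0
```

{"name": "send_rows", "arguments": {"series": [[[2.94, 0.59, 0.02, 0, 0, -7.8, 0.5], [0, 0, 0, 0, 0, 0, 0.5], [0, 0, 4, 0, 0, 0, 0.5], [0, 0, 4, 0, 0, 0, 0.5], [0, 0, 4, 0, 0, 0, 0.5], [0, 0, 4, 0, 0, 0, 0.5], [0, 0, 0, 0, 0, 0, 0.5], [0, 0, 0, 0, 0, 0, 0.5]]]}}

```text
t: 24.28
position: [431.1, 148.4, 167.3]
tcp_rot: [0.0, 0.624, 0.781, 0.0]
wrist_force: [-0.6, 0.2, -0.2]
gripper_width: 0.13
gripper_force: 45.0
```

```bash
python3 - <<'E'
from h import *
x=pose();print(x[0],x[2]["joint_positions"])
plan([((430,149.3,150),.223,1)])
import cv2
t=camera("side");u=camera("top");cv2.imwrite("pics/s5full.png",t);cv2.imwrite("pics/t5full.png",u)
f=lambda im,x,y,w,h,k:cv2.resize(im[y:y+h,x:x+w],None,fx=k,fy=k,interpolation=cv2.INTER_CUBIC)
cv2.imwrite("pics/c5.png",np.hstack([f(t,270,215,66,66,6),f(u,300,210,50,50,8)[:396,:396]]))
E
```

```text
[431.1406955  148.3741979  167.28520315] [-1.01655058  0.25607696  0.69760347  2.08733305 -0.21486115  0.86684568
  0.02708462]
[0.12, -0.09, 1.73, 0.1, 0.0, -0.0]
--
```

View pics/c5.png

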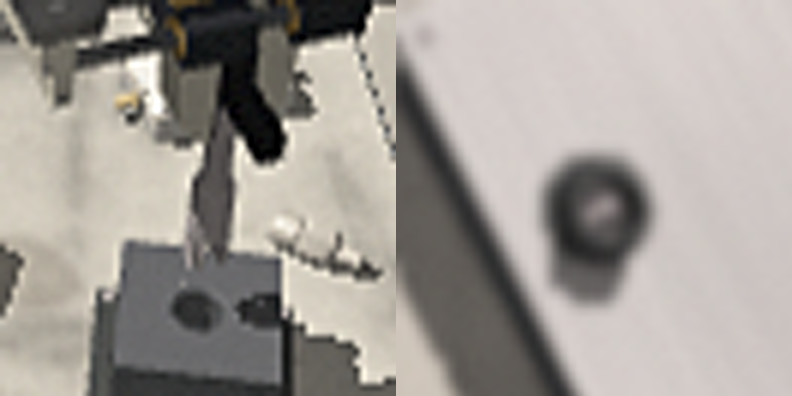

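The side crop shows the key tip above the bore at (196,310). The top crop shows the lock bar at (600,208) turned across. I'll lower the key into the stand.

{"name": "send_rows", "arguments": {"series": [[[0.1, -0.04, 1.5, 0, 0, 0, 0.5], [0, 0, 1.2, 0, 0, 0, 0.5], [0, 0, 0.4, 0, 0, 0, 0.5], [0, 0, 0.3, 0, 0, 0, 0.5], [0, 0, 0.3, 0, 0, 0, 0.5], [0, 0, 0.3, 0, 0, 0, 0.5], [0, 0, 0, 0, 0, 0, 0.5]]]}}

```text
t: 25.25
position: [429.7, 149.8, 126.0]
tcp_rot: [-0.0, 0.623, 0.782, -0.0]
wrist_force: [-0.2, -0.2, -1.1]
gripper_width: 0.127
gripper_force: 45.0
```

Inside the bore (tip at about 47 mm) with no contact force. Continuing down.

{"name": "send_rows", "arguments": {"series": [[[0, 0, 0.8, 0, 0, 0, 0.5], [0, 0, 0.8, 0, 0, 0, 0.5], [0, 0, 0.8, 0, 0, 0, 0.5], [0, 0, 0.5, 0, 0, 0, 0.5], [0, 0, 0.4, 0, 0, 0, 0.5], [0, 0, 0.2, 0, 0, 0, 0.5], [0, 0, 0, 0, 0, 0, 0.5]]]}}

```text
t: 26.12
position: [429.8, 149.8, 91.1]
tcp_rot: [-0.0, 0.623, 0.782, 0.0]
wrist_force: [-0.4, 0.3, -0.3]
gripper_width: 0.127
gripper_force: 45.0
```

{"name": "send_rows", "arguments": {"series": [[[0, 0, 0.15, 0, 0, 0, 0.5], [0, 0, 0.1, 0, 0, 0, 0.5], [0, 0, 0, 0, 0, 0, 0.5]]]}}

```text
t: 26.5
position: [429.8, 149.8, 88.6]
tcp_rot: [-0.0, 0.623, 0.782, 0.0]
wrist_force: [-0.3, -0.8, -0.5]
gripper_width: 0.123
gripper_force: 45.0
```

{"name": "send_rows", "arguments": {"series": [[[0, 0, 0.1, 0, 0, 0, 0.5], [0, 0, 0, 0, 0, 0, 0.5], [0, 0, 0, 0, 0, 0, 0.5]]]}}

```text
t: 26.88
position: [430.2, 149.9, 88.4]
tcp_rot: [-0.0, 0.624, 0.782, 0.001]
wrist_force: [-3.1, -1.2, 13.6]
gripper_width: 0.13
gripper_force: 45.0
```

{"name": "send_rows", "arguments": {"series": [[[0, 0, -0.05, 0, 0, 0, 1.6], [0, 0, 0, 0, 0, 0, 2.5], [0, 0, 0, 0, 0, 0, 4], [0, 0, 0, 0, 0, 0, 4.5], [0, 0, -0.5, 0, 0, 0, 4.5], [0, 0, -2, 0, 0, 0, 4.5], [0, 0, -4, 0, 0, 0, 4.5], [0, 0, -4, 0, 0, 0, 4.5]]], "grip_force": 10}}

```text
t: 27.88
position: [429.6, 149.4, 194.4]
tcp_rot: [0.0, 0.624, 0.782, -0.0]
wrist_force: [0.2, 1.0, -0.4]
gripper_width: 0.49
gripper_force: 0.0
```

{"name": "send_rows", "arguments": {"series": [[[0, 0, -5, 0, 0, 0, 4.5], [-2, -4, -2, 0, 0, 0, 4.5], [-2, -4, 0, 0, 0, 0, 4.5], [-2, -2, 0, 0, 0, 0, 4.5], [0, 0, 0, 0, 0, 0, 4.5], [0, 0, 0, 0, 0, 0, 4.5]]]}}

```text
t: 28.62
position: [346.1, 69.5, 263.5]
tcp_rot: [0.0, 0.623, 0.782, 0.001]
wrist_force: [0.1, -0.0, -0.1]
gripper_width: 0.493
gripper_force: 0.0
```

```bash
python3 - <<'E'
from h import *
import cv2
p,R,s=pose();print(p,s["wrist_force"])
t=camera("side");a=cv2.imread("pics/side0.png")
x,y,w,h=285,228,40,48
for im in(a,t):
    g=cv2.cvtColor(im[y:y+h,x:x+w],6);k,l,st,c=cv2.connectedComponentsWithStats((g<38).astype(np.uint8));i=1+st[1:,4].argmax();print(st[i],c[i]+[x,y])
print(np.abs(a[y:y+h,x:x+w].astype(int)-t[y:y+h,x:x+w]).mean())
# cover/collar unchanged vs the picture with cover shut
u=camera("top");b=cv2.imread("pics/t2full.png");print(np.abs(u[180:275,295:375].astype(int)-b[180:275,295:375]).mean(axis=2).max(1).astype(int))
E
```

```text
[346.11854829  69.4993764  263.45806105] [ 0.10784369 -0.02141783 -0.05283268]
[ 13  10  19  29 167] [306.23952096 252.20958084]
[ 13  10  19  29 168] [306.41071429 252.05357143]
3.9036458333333335
[ 7  6  6  6  6  7  6  6  7  7  6  7  6  6  6  6  7  6  6  7  6  6  6  7
  6  7  7  7  6  7  7  6  6  6  7  7  7  6  7  7  7  6  7  7  7  8  7  6
  7  7  6  6  6  7 20 34 47 36 34 14  6  7  6  7  6  7  8  7  6  6  7  6
  7  6  6  6  6  6  6  6  6  6  7  7  5  6  6  6  6  6  6  7  6  6  6]
```

```bash
python3 -c "from cell import r;print(r.sign_off())"
```

```text
the job is handed in; nothing more can be done
None
```

The job is handed in at about 29 s of the 72 s: cover shut, lock turned clockwise until it hit its stop, and key back in its stand; the last camera check agreed, but the hand-in returned no verdict.

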